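Close up a mating hive

TASK

Close up the small wooden mating hive on the bench: fold its upright inner cover board down until it lies flush in the box, and only then swing the open roof over and push it fully shut, easing it down rather than slamming it. Do it all by pushing: the hive is not to be lifted or shoved out of its place, and everything else on the bench stays where it is.

Things in the scene. Friction and masses are not known exactly. Their poses are not given: they have to be found in the camera images.
- hive: Teal wooden box, open on top, 250 long (its x) x 190 wide (its y) x 130 mm high, walls 12 mm; landing board (30 deep, 10 mm high) and yellow entrance disc at its -x end, battens 14 mm out from both ends at 88 mm height. Loose on the bench, about 2.5 kg in all. Origin: centre of its underside, z up. Small frames and a feeder stand inside, below the cover board.
- board (a joint): Inner cover board's hinge, rad: 0 = folded down flush (hard stop), 1.57 = upright, stop at 1.9. Pale plywood, round vent, 222 long (along the hinge), reaching 160 mm from the hinge, 6 thick, 0.13 kg. Hinged inside the box's right (-y) wall, folds down towards the hive's +y. Stiff: stays at any angle where it is left (1 to 2 N at 110 mm from the hinge moves it).
- board_hinge (a point): Middle of the board's hinge line, in the hive's frame at (0, -81, 127) mm, half-way through the board's thickness. x: along the hinge (the hive's x); y: along the board to its free edge; z: normal of the face that is on top when folded down and looks to the hive's -y while upright, the face to push (3 mm from the hinge line).
- board_edge (a point): Middle of the board's free edge, on the face that is on top when folded down; 160 mm from the hinge, same axes as board_hinge.
- roof (a joint): Roof's hinge, rad: 0 = fully shut on the rim (hard stop), 1.57 = upright, stop at 2.0. Timber frame under grey metal, 250 x 190, 36 mm thick, 0.35 kg, hinged on top of the box's left (+y) wall; opens away to the hive's +y, closes towards -y. Stiff: stays where left, must be pushed all the way (3 to 5 N at 130 mm from the hinge at first, then less). Cannot shut over the upright board.
- roof_hinge (a point): Middle of the roof's hinge line, in the hive's frame at (0, 95, 130) mm, on the roof's underside. x: along the hinge (the hive's x); y: along the roof from its free edge to the hinge; z: normal of the metal face, on top when shut and looking to the hive's +y while open, the face to push. That face lies 36 mm from the hinge line along z.
- roof_edge (a point): Middle of the roof's free edge, on the metal face, 190 mm from the hinge; same axes as roof_hinge.
- soap_bottle: Bystander: clear bottle with red cap, 66 mm diameter, 200 mm high; origin at the centre of its underside.
- nail_jar: Bystander: glass jar of 52 mm diameter, 60 mm high; origin at the centre of its underside.
- wire_spool: Bystander: white spool of wire standing on end, 54 mm diameter, 40 mm high; origin at the centre of its underside.
- queen_cage: Bystander: yellow plastic cage, 36 x 50 x 20 mm; origin at the centre of its underside.
- hive_tool: Bystander: flat red and steel hive tool lying along its x, 235 mm long, 44 mm wide, up to 20 mm high; origin near its middle, on the underside.
- foil_tray: Bystander: open metal tray, 130 x 100 x 35 mm; origin at the centre of its underside.
- spare_frame: Bystander: small wooden frame with yellow wax sheet, lying flat, 165 x 117 x 22 mm; origin near its middle, on the underside.

How it is judged:
On the way, in this order (a step that is already met when the one before it is completed fails the run):
1. the inner cover board is folded down flush while the roof still stands open (value of joint board below 0.04 rad and value of joint roof above 1.2 rad), for 0.2 s.
2. the roof is fully shut over the folded board (value of joint board below 0.04 rad and value of joint roof below 0.03 rad), for 0.2 s.
At the end, for the whole second after the job is handed in: The inner cover board lies within 0.04 rad (about 6 mm at its edge) of flush, the roof within 0.03 rad (about 6 mm at its edge) of fully shut, and the hive stands upright and still, within 30 mm of where it started; so do all the bystanders (all of step 2 and linear speed of hive below 0.01 m/s and distance of each of hive, soap_bottle, nail_jar, wire_spool, queen_cage, hive_tool, foil_tray, spare_frame from where it was at the start of the episode below 0.03 m and angle between hive's own z axis and vertical below 0.05 rad); the robot touches nothing.
It fails at once if the roof is brought down (below 1.2 rad) before the cover board is down (value of joint roof below 1.2 rad and value of joint board above 0.15 rad).
It fails at once if the roof is slammed (closing faster than 3 rad/s) (velocity of joint roof below -3 rad/s).
It fails at once if the hive is shoved more than 30 mm (distance of hive from where it was at the start of the episode above 0.03 m).
It fails at once if the hive is lifted or tipped (height (world z) of hive above 0.015 m or angle between hive's own z axis and vertical above 0.12 rad).
It fails at once if something else on the bench is moved more than 30 mm, lifted or knocked over (distance of any of soap_bottle, nail_jar, wire_spool, queen_cage, hive_tool, foil_tray, spare_frame from where it was at the start of the episode above 0.03 m or angle between any of soap_bottle, nail_jar, wire_spool, queen_cage, hive_tool, foil_tray, spare_frame's own z axis and vertical above 0.5 rad).
It also fails if it takes over 54 s, if anything falls off the work surface, if the arm or the gripper's body presses on something with over 40 N, if the wrist force passes 120 N, or if a joint passes its speed limit or range.

ROBOT

A 6-joint arm with a two-finger parallel gripper is mounted at the origin on the work surface. World frame = base frame: x ahead of the robot, y to its left, z up, the work surface at z = 0. Lengths are in m, angles in rad, forces in N, time in s.
With the tool pointing down it reaches from about 0.4 to 0.925 m from the base axis. Payload 12.5 kg.
Tool frame: the origin (TCP) lies on the centre line of the jaws, within the pads' length; the fingertips stand 25 mm ahead of it and the grasp point (between the pads) lies 6 mm ahead of it; z points along the fingers, y is the line along which they close (so a half turn about z gives the same grasp; the last joint's range is limited). The gripper opens to 95 mm and grips with 3 to 60 N. Pads are 20 mm wide; open, the fingers measure 119 mm over their backs; the gripper's body (75 mm by 180 mm) begins 59 mm behind the grasp point.
Start: joints at [1.142, 0.491, 1.559, -0, 1.092, -0.106], TCP at [0.198, 0.593, 0.24] pointing down, gripper open.
Joint ranges: [-3.1, 3.1], [-0.84, 2.19], [0.05, 2.79], [-1.13, 4.28], [0.06, 2.93], [-2.69, 2.69]. Speed limits (rad/s): [2.22, 2.22, 2.79, 3.14, 3.14, 3.14].

INTERFACE

Orientations are given as a unit quaternion [x, y, z, w].
In Python, from plant import monitor, optics, ticket gives the robot as it stands.
- The arm moves only by the tool play_rows, never from a script. Its argument "deltas" is a list of rows, each an object with "travel": the shift along the tool's x, y, z in units of 12 cm (1.0 is 12 cm), a list of three; "spin": the turn about the tool's z in units of 1.5 rad (1.0 is 1.5 rad); "grip": the opening, from 0 (shut) to 1 (fully open). In form: [{"travel": [x, y, z], "spin": spin, "grip": grip}, ...]. A call has 1 to 20 rows; each row is the pose to reach, as a shift and turn from the pose commanded when the call began, along the tool's axes at that moment; what a row does not reach only later rows make up. A row lasts 1/10 s, in which the tool goes at most 50 mm and 8.59 degrees, less where a joint would pass 70% of its speed; a pose out of reach is approached as far as the arm can. A call with a number of a shift or a turn outside -1 to 1 is refused whole. A call with a gripper value outside its range is refused whole. The fingers move at their own pace and stop on an object; "squeeze" is the grip in N (left out, the last holds). Time passes only in rows, so rows that repeat a pose let the fingers close. It gives the time, the measured TCP pose, the force, the opening and the grip force at its end, in the units of the state.
- monitor.read_state(): the state, without advancing time (a new reading comes with each control period).
- optics.camera(name): name is "scene" or "top"; returns the picture (420x560x3 uint8, red, green, blue); there is no depth.
- optics.camera_model(name): a dict with "vertical_fov" (degrees; the focal length in pixels is half the picture's height over the tangent of half this angle, whatever the lens; pixels are square), "cx", "cy" (the principal point, pixels), "position" and "orientation" of the camera in the world. Camera axes: x right, y up, looking along -z (the intrinsics and any distortion apply to the point x, -y, -z); pixel columns grow to the right and rows downward; lengths in m; the calibration is good to about 2 mm. A picture is of the moment at which its call begins. camera_model takes no time and is no camera call.
- ticket.job_done(): hands the job in; it is judged then, once.
The state is a dict: "clock": time; "joints": joint angles; "qd": joint speeds; "tau": joint torques, N m; "tcp_pos": TCP position; "orientation": TCP orientation; "contact_force": force on the tool from outside, world axes, zero at the start; "wrist_torque": the same for the moment, N m; "opening": finger opening in m; "gripper_force": force on a finger pad.
Only numpy, scipy, OpenCV 4.12 (cv2) and the standard library are available. Lean on these libraries where they do the work, as an engineer would, in place of code of your own. Each camera call takes 0.05 s, during which the arm holds its last target. There are 200 camera calls.

## Working session

There is one attempt and no reset: what is moved stays moved. The work goes in short steps, Python scripts to look and compute and a tool call to move; the robot and the scene stay as the last step left them, time stands still between calls to the robot, and variables do not carry over. Pictures are saved under pics/ and viewed, at most 10 in all, crops included, and the job is handed in when it is done.

Besides the shell and the picture viewer there is one more tool, called as name(argument=value, ...) on one line, values as JSON. play_rows: Moves the arm, as the interface text tells. Its arguments: {"type":"object","properties":{"deltas":{"type":"array"},"squeeze":{"type":"number"}},"required":["deltas"]}

```bash
mkdir -p pics; cat > h.py <<'E'
import numpy as np, cv2
from scipy.spatial.transform import Rotation as R
from plant import monitor, optics, ticket
def ray(n,u,v):
    m=optics.camera_model(n); f=210/np.tan(np.radians(m["vertical_fov"])/2)
    d=np.array([(u-m["cx"])/f,-(v-m["cy"])/f,-1.])
    return np.array(m["position"]),R.from_quat(m["orientation"]).apply(d)
def plane(n,u,v,z):
    p,d=ray(n,u,v); return p+d*(z-p[2])/d[2]
def proj(n,P):
    m=optics.camera_model(n); f=210/np.tan(np.radians(m["vertical_fov"])/2)
    c=R.from_quat(m["orientation"]).inv().apply(np.array(P)-m["position"])
    return m["cx"]-f*c[...,0]/c[...,2], m["cy"]+f*c[...,1]/c[...,2]
def shot(n,name):
    a=optics.camera(n); cv2.imwrite("pics/"+name,a[...,::-1]); return a
E
python3 - <<'E'
from h import *
for n in("scene","top"): shot(n,n+"0.png"); print(optics.camera_model(n))
s=monitor.read_state(); print(s)
E
```

```text
{'vertical_fov': 46.671141765128496, 'cx': 280.5824687014251, 'cy': 205.28977808493806, 'position': array([1.24569224, 0.36245797, 1.11945247]), 'orientation': array([0.17406278, 0.27248143, 0.80911511, 0.4907023 ])}
{'vertical_fov': 47.57618433170687, 'cx': 282.1233530300961, 'cy': 208.08242903309718, 'position': array([0.35963576, 0.03750416, 1.15201593]), 'orientation': array([ 0.06874138, -0.07142629, -0.69314128,  0.71395243])}
{'clock': 0.1, 'joints': array([ 1.14239762e+00,  4.91483236e-01,  1.55940073e+00, -3.62175058e-06,
        1.09165627e+00, -1.05604318e-01]), 'qd': array([-0.00012463, -0.00233091, -0.00236388, -0.00016876, -0.00027543,
        0.00137259]), 'tau': array([ 3.53855663e-03, -6.13618898e+01, -2.58608633e+01,  6.93782838e-02,
        4.70342883e-02, -6.03533181e-05]), 'tcp_pos': array([0.19816529, 0.59255653, 0.23912592]), 'orientation': array([ 1.60696556e-01,  9.87003745e-01, -4.57426155e-04, -1.23455409e-04]), 'contact_force': array([-0.67515209,  0.32645767,  0.73490715]), 'wrist_torque': array([-0.0068083 , -0.03977107, -0.03283718]), 'gripper_force': 0.0, 'opening': 0.09534648453240747}
```

View pics/scene0.png

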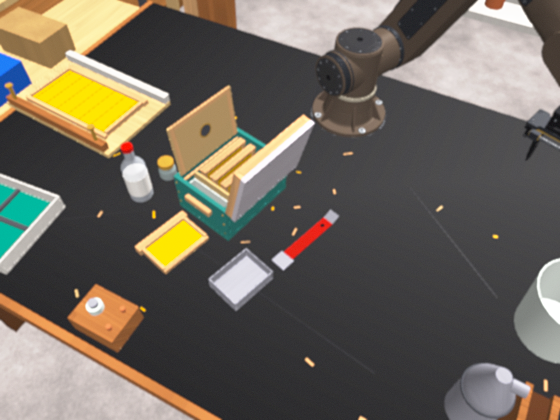

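View pics/top0.png

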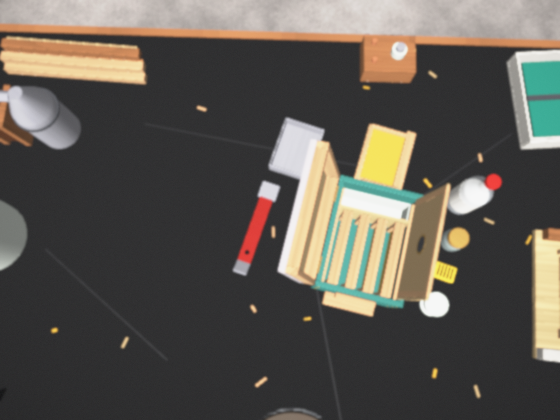

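The top view has the hive near (370,240), with the roof open to the left (+y) and the board upright to the right (-y). I'll zoom in to get the rim corners.

```bash
python3 - <<'E'
from h import *
a=cv2.imread("pics/top0.png")[115:325,235:515]; cv2.imwrite("pics/c1.png",cv2.resize(a,(784,588),interpolation=cv2.INTER_CUBIC))
for u,v in [(340,178),(315,287),(404,305),(322,292)]: print(u,v,plane("top",u,v,.13))
E
```

```text
340 178 [ 0.63723048 -0.0897578   0.13      ]
315 287 [ 0.39693412 -0.03794899  0.13      ]
404 305 [ 0.36498139 -0.2259484   0.13      ]
322 292 [ 0.38692892 -0.05291155  0.13      ]
```

View pics/c1.png

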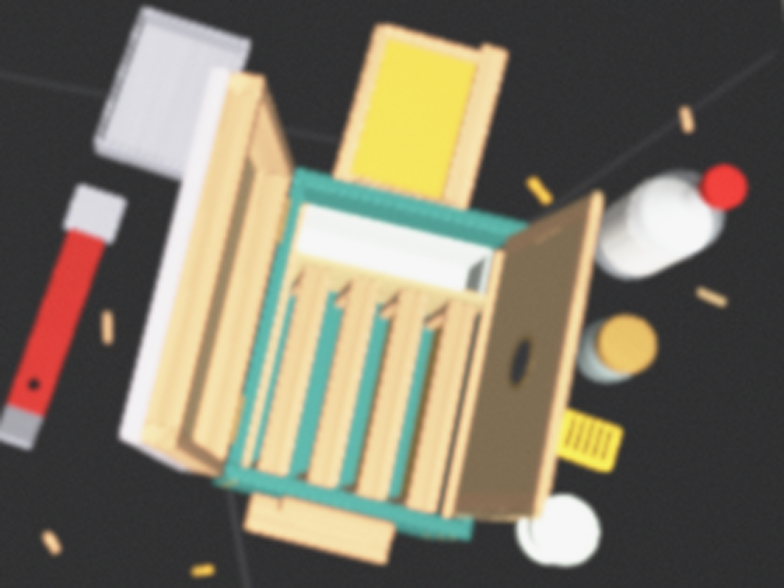

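```bash
python3 - <<'E'
from h import *
bl,fl,fr=[plane("top",235+x/2.8,115+y/2.8,.13) for x,y in((297,170),(219,487),(470,540))]
print(bl,fl,fr,np.linalg.norm(bl-fl),np.linalg.norm(fr-fl))
ex=bl-fl; ey=fl-fr; print(np.degrees([np.arctan2(ex[1],ex[0]),np.arctan2(-ey[0],ey[1])]))
yaw=np.radians((np.degrees(np.arctan2(ex[1],ex[0]))+np.degrees(np.arctan2(-ey[0],ey[1])))/2)
c=(bl+fr)/2;c[2]=0;print("centre",c,np.degrees(yaw))
X=np.array([np.cos(yaw),np.sin(yaw),0]);Y=np.array([-X[1],X[0],0])
def H(P): return [ (P-c)@X,(P-c)@Y]
print("board edge hive frame:",[H(plane("top",235+x/2.8,115+y/2.8,.287)) for x,y in((600,193),(543,517))])
print("roof metal edge:",[H(plane("top",235+x/2.8,115+y/2.8,.32)) for x,y in((215,70),(125,437))])
print("roof underside edge:",[H(plane("top",235+x/2.8,115+y/2.8,.32)) for x,y in((265,80),(185,470))])
for n,x,y,z in(("soap cap",724,187,.2),("jar",628,343,.06),("cage",590,440,.02),("spool",560,530,.04)):
  P=plane("top",235+x/2.8,115+y/2.8,z);print(n,P,H(P))
E
```

```text
[ 0.64254893 -0.09211193  0.13      ] [ 0.39279377 -0.03423013  0.13      ] [ 0.35901677 -0.2234143   0.13      ] 0.25637461475065243 0.19217579184826533
[-13.04818517 -10.12294366]
centre [ 0.50078285 -0.15776312  0.        ] -11.585564416803493
board edge hive frame: [[np.float64(0.11041720941341787), np.float64(-0.097384168562468)], [np.float64(-0.10881391591287254), np.float64(-0.0963329241047933)]]
roof metal edge: [[np.float64(0.12326739787308182), np.float64(0.17207560667537516)], [np.float64(-0.12283530955424207), np.float64(0.17450233523426562)]]
roof underside edge: [[np.float64(0.12413221496289926), np.float64(0.13873089534614028)], [np.float64(-0.13402603651511064), np.float64(0.13382101198063406)]]
soap cap [ 0.61988415 -0.39873535  0.2       ] [np.float64(0.16506943571553326), np.float64(-0.2121433909499701)]
jar [ 0.52235766 -0.37546822  0.06      ] [np.float64(0.06485720070408975), np.float64(-0.20893665901818625)]
cage [ 0.44465202 -0.35474651  0.02      ] [np.float64(-0.015426827560333325), np.float64(-0.20424284441022858)]
spool [ 0.3691159  -0.32035409  0.04      ] [np.float64(-0.09633102809459763), np.float64(-0.18572114415490112)]
```

The hive fits the given sizes: centre about (0.501,-0.158), yaw about -11.6°. The board is at about 1.67 rad and the roof at about 1.78. I'll lift first, then turn the tool so its x runs along hive +y and its y along hive +x.

play_rows(deltas=[{"travel": [0, 0, -0.4], "spin": 0, "grip": 0.6}, {"travel": [0, 0, -0.8], "spin": 0.1, "grip": 0.6}, {"travel": [-0.3, -0.2, -1], "spin": 0.2, "grip": 0.6}, {"travel": [-0.6, -0.5, -1], "spin": 0.3, "grip": 0.6}, {"travel": [-1, -0.8, -1], "spin": 0.4, "grip": 0.6}, {"travel": [-1, -0.8, -1], "spin": 0.5, "grip": 0.6}, {"travel": [-1, -0.8, -1], "spin": 0.6, "grip": 0.6}, {"travel": [-1, -0.8, -1], "spin": 0.7, "grip": 0.6}, {"travel": [-1, -0.8, -1], "spin": 0.8, "grip": 0.6}, {"travel": [-1, -0.8, -1], "spin": 0.9, "grip": 0.6}, {"travel": [-1, -0.8, -1], "spin": 0.966, "grip": 0.6}, {"travel": [-1, -0.8, -1], "spin": 0.966, "grip": 0.6}, {"travel": [-1, -0.8, -1], "spin": 0.966, "grip": 0.6}])

```text
clock: 1.4
tcp_pos: [0.2816, 0.4636, 0.3595]
orientation: [0.774, 0.634, -0.0, 0.0]
contact_force: [-0.1, -0.2, 0.6]
opening: 0.0569
gripper_force: 0.0
```

```bash
cat > s.py <<'E'
from h import *
s=monitor.read_state();yaw=np.radians(-11.6);c=np.array([.5008,-.1578,0])
X=np.array([np.cos(yaw),np.sin(yaw),0]);Y=np.array([-X[1],X[0],0])
p=s["tcp_pos"];print("clock",s["clock"],"tcp world",p,"hive mm",1000*np.array([(p-c)@X,(p-c)@Y,p[2]]).round(4))
M=R.from_quat(s["orientation"]).as_matrix();print("tool x,y in hive:",[round(float(a@b),3) for a in(M[:,0],M[:,1]) for b in(X,Y)],"z",M[:,2].round(3),"F",s["contact_force"].round(1),"open",s["opening"].round(3),"j6",s["joints"].round(2))
E
python3 s.py
```

```text
clock 1.4 tcp world [0.28155134 0.4635837  0.35948049] hive mm [-339.7  564.6  359.5]Traceback (most recent call last):
  File "s.py", line 5, in <module>
    M=R.from_quat(s["orientation"]).as_matrix();print("tool x,y in hive:",[round(float(a@b),3) for a in(M[:,0],M[:,1]) for b in(X,Y)],"z",M[:,2].round(3),"F",s["contact_force"].round(1),"open",s["opening"].round(3),"j6",s["joints"].round(2))
                                                                                                                                                                                                 ^^^^^^^^^^^^^^^^^^
AttributeError: 'float' object has no attribute 'round'
```

play_rows(deltas=[{"travel": [-0.32, 0.25, -0.1], "spin": 0, "grip": 0.6}, {"travel": [-0.64, 0.5, -0.2], "spin": 0, "grip": 0.6}, {"travel": [-0.96, 0.75, -0.25], "spin": 0, "grip": 0.6}, {"travel": [-0.96, 0.75, -0.25], "spin": 0, "grip": 0.6}])

```text
clock: 1.8
tcp_pos: [0.3487, 0.3292, 0.3907]
orientation: [0.775, 0.632, 0.001, 0.001]
contact_force: [-0.5, 0.4, 0.3]
opening: 0.0571
gripper_force: 0.0
```

play_rows(deltas=[{"travel": [-0.32, 0.25, 0], "spin": 0, "grip": 0.6}, {"travel": [-0.64, 0.5, 0], "spin": 0, "grip": 0.6}, {"travel": [-0.96, 0.75, 0], "spin": 0, "grip": 0.6}, {"travel": [-0.96, 0.75, 0], "spin": 0, "grip": 0.6}])

```text
clock: 2.2
tcp_pos: [0.4138, 0.1985, 0.3894]
orientation: [0.775, 0.632, -0.0, 0.0]
contact_force: [-0.8, 0.7, -0.1]
opening: 0.0572
gripper_force: 0.0
```

play_rows(deltas=[{"travel": [-0.32, 0.25, 0], "spin": 0, "grip": 0.6}, {"travel": [-0.64, 0.5, 0], "spin": 0, "grip": 0.6}, {"travel": [-0.96, 0.75, 0], "spin": 0, "grip": 0.6}, {"travel": [-0.96, 0.75, 0], "spin": 0, "grip": 0.6}])

```text
clock: 2.6
tcp_pos: [0.479, 0.068, 0.389]
orientation: [0.775, 0.632, -0.0, 0.0]
contact_force: [-0.1, -0.0, -0.2]
opening: 0.0572
gripper_force: 0.0
```

play_rows(deltas=[{"travel": [-0.32, 0.2, 0], "spin": 0, "grip": 0.6}, {"travel": [-0.64, 0.4, 0], "spin": 0, "grip": 0.6}, {"travel": [-0.96, 0.55, 0], "spin": 0, "grip": 0.6}, {"travel": [-0.96, 0.55, 0], "spin": 0, "grip": 0.6}])

```text
clock: 3.0
tcp_pos: [0.5198, -0.0573, 0.3888]
orientation: [0.775, 0.632, -0.0, -0.0]
contact_force: [-0.6, 1.2, 0.1]
opening: 0.0574
gripper_force: 0.0
```

```bash
sed -i 's/s\["opening"\].round(3)/s["opening"]/' s.py; python3 s.py
```

```text
clock 3.0 tcp world [ 0.51982812 -0.05729709  0.38881003] hive mm [ -1.6 102.3 388.8]
tool x,y in hive: [-0.001, 1.0, 1.0, 0.001] z [-0.001 -0.    -1.   ] F [-0.6  1.2  0.1] open 0.05735214230263459 j6 [-0.24  0.22  1.58 -0.    1.35 -0.03]
```

play_rows(deltas=[{"travel": [-0.35, 0, 0], "spin": 0, "grip": 0.6}, {"travel": [-0.7, 0, 0], "spin": 0, "grip": 0.6}, {"travel": [-1, 0, 0], "spin": 0, "grip": 0.6}, {"travel": [-1, 0, 0], "spin": 0, "grip": 0.6}])

```text
clock: 3.4
tcp_pos: [0.4946, -0.174, 0.3893]
orientation: [0.775, 0.632, -0.0, -0.0]
contact_force: [-0.6, 0.3, 0.8]
opening: 0.0572
gripper_force: 0.0
```

play_rows(deltas=[{"travel": [-0.35, 0, 0], "spin": 0, "grip": 0.6}, {"travel": [-0.7, 0, 0], "spin": 0, "grip": 0.6}, {"travel": [-1, 0, 0], "spin": 0, "grip": 0.6}, {"travel": [-1, 0, 0], "spin": 0, "grip": 0.6}, {"travel": [-1, 0, 0.3], "spin": 0, "grip": 0.6}, {"travel": [-1, 0, 0.6], "spin": 0, "grip": 0.6}, {"travel": [-1, 0, 0.99], "spin": 0, "grip": 0.6}, {"travel": [-1, 0, 0.99], "spin": 0, "grip": 0.6}])

```text
clock: 4.2
tcp_pos: [0.4702, -0.2869, 0.2663]
orientation: [0.774, 0.633, -0.001, -0.004]
contact_force: [-0.0, 0.6, 1.5]
opening: 0.0571
gripper_force: 0.0
```

```bash
python3 s.py; cat > arc.py <<'E'
import sys,runpy; g=runpy.run_path("s.py"); import numpy as np
p=g["p"]-g["c"]; y0,z0=p@g["Y"],p[2]; kind,r,a,b,n=sys.argv[1],*map(float,sys.argv[2:6])
for t in np.linspace(a,b,int(n)):
    C,S=np.cos(t),np.sin(t)
    if kind=="board": y,z=-.081+r*C-.003*S-.010, .127+r*S+.003*C+.025
    else: y,z=.095-r*C+.036*S+.010, .130+r*S+.036*C+.025
    print(round(t,2),"x %.2f z %.2f"%((y-y0)/.12,-(z-z0)/.12))
E
python3 arc.py board .11 1.6 0 17 | tail -17
python3 - <<'E'
from h import *
shot("top","t1.png")
E
```

```text
clock 4.2 tcp world [ 0.47015345 -0.2868843   0.26632094] hive mm [  -4.1 -132.6  266.3]
tool x,y in hive: [-0.004, 1.0, 1.0, 0.004] z [-0.007  0.006 -1.   ] F [-0.   0.6  1.5] open 0.05708830313042404 j6 [-0.67  0.36  1.7   0.    1.09 -0.47]
1.6 x 0.29 z 0.04
1.5 x 0.39 z 0.04
1.4 x 0.48 z 0.05
1.3 x 0.57 z 0.06
1.2 x 0.66 z 0.09
1.1 x 0.74 z 0.12
1.0 x 0.82 z 0.17
0.9 x 0.90 z 0.22
0.8 x 0.97 z 0.28
0.7 x 1.03 z 0.34
0.6 x 1.09 z 0.41
0.5 x 1.14 z 0.49
0.4 x 1.18 z 0.57
0.3 x 1.22 z 0.66
0.2 x 1.24 z 0.75
0.1 x 1.26 z 0.84
0.0 x 1.26 z 0.93
```

View pics/t1.png

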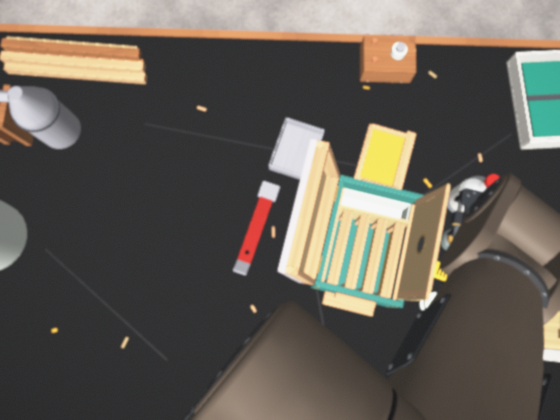

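The gripper stands clear behind the board at (455,210), and nothing has moved. I'll push the board along its arc.

play_rows(deltas=[{"travel": [0.16, 0, 0.04], "spin": 0, "grip": 0.6}, {"travel": [0.25, 0, 0.04], "spin": 0, "grip": 0.6}, {"travel": [0.33, 0, 0.04], "spin": 0, "grip": 0.6}, {"travel": [0.42, 0, 0.04], "spin": 0, "grip": 0.6}, {"travel": [0.51, 0, 0.05], "spin": 0, "grip": 0.6}, {"travel": [0.6, 0, 0.06], "spin": 0, "grip": 0.6}, {"travel": [0.69, 0, 0.09], "spin": 0, "grip": 0.6}, {"travel": [0.77, 0, 0.12], "spin": 0, "grip": 0.6}, {"travel": [0.85, 0, 0.17], "spin": 0, "grip": 0.6}, {"travel": [0.93, 0, 0.22], "spin": 0, "grip": 0.6}, {"travel": [1, 0, 0.28], "spin": 0, "grip": 0.6}, {"travel": [1, 0, 0.28], "spin": 0, "grip": 0.6}])

```text
clock: 5.45
tcp_pos: [0.4946, -0.1714, 0.236]
orientation: [0.774, 0.633, -0.0, -0.001]
contact_force: [-0.2, 0.4, 0.1]
opening: 0.0568
gripper_force: 0.0
```

```bash
python3 arc.py board .11 .8 -.06 10
python3 - <<'E'
from h import *
shot("top","t2.png")
E
```

```text
clock 5.45 tcp world [ 0.49459855 -0.17135057  0.23597399] hive mm [ -3.4 -14.5 236. ]
tool x,y in hive: [-0.003, 1.0, 1.0, 0.003] z [-0.002  0.001 -1.   ] F [-0.2  0.4  0.1] open 0.05676244093163661 j6 [-0.46  0.35  1.81  0.    0.98 -0.26]
0.8 x -0.02 z 0.02
0.7 x 0.04 z 0.09
0.61 x 0.10 z 0.15
0.51 x 0.15 z 0.23
0.42 x 0.19 z 0.31
0.32 x 0.22 z 0.39
0.23 x 0.25 z 0.47
0.13 x 0.27 z 0.56
0.04 x 0.28 z 0.64
-0.06 x 0.28 z 0.73
```

View pics/t2.png

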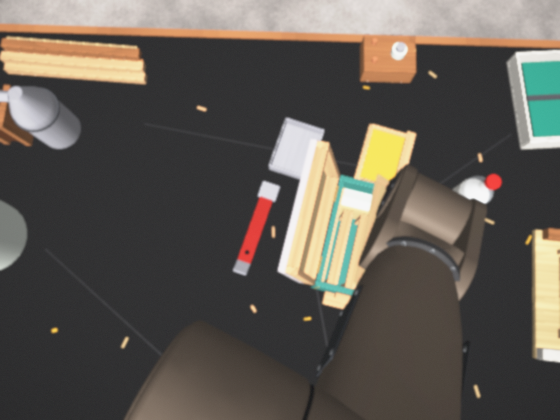

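The board is folding over with the push, its edge now near (375,205), and the hive is unmoved. I'll go on down to flush.

play_rows(deltas=[{"travel": [0.05, 0, 0.09], "spin": 0, "grip": 0.6}, {"travel": [0.1, 0, 0.16], "spin": 0, "grip": 0.6}, {"travel": [0.15, 0, 0.23], "spin": 0, "grip": 0.6}, {"travel": [0.19, 0, 0.31], "spin": 0, "grip": 0.6}, {"travel": [0.22, 0, 0.39], "spin": 0, "grip": 0.6}, {"travel": [0.25, 0, 0.47], "spin": 0, "grip": 0.6}, {"travel": [0.27, 0, 0.56], "spin": 0, "grip": 0.6}, {"travel": [0.28, 0, 0.62], "spin": 0, "grip": 0.6}, {"travel": [0.28, 0, 0.66], "spin": 0, "grip": 0.6}, {"travel": [0.28, 0, 0.69], "spin": 0, "grip": 0.6}, {"travel": [0.28, 0, 0.69], "spin": 0, "grip": 0.6}])

```text
clock: 6.6
tcp_pos: [0.5015, -0.1396, 0.1552]
orientation: [0.775, 0.633, 0.0, 0.0]
contact_force: [-3.0, 3.2, 10.1]
opening: 0.0567
gripper_force: 4.9
```

```bash
python3 s.py
```

```text
clock 6.6 tcp world [ 0.50148193 -0.13958144  0.15517897] hive mm [ -3.   18.  155.2]
tool x,y in hive: [-0.001, 1.0, 1.0, 0.001] z [ 0.  0. -1.] F [-3.   3.2 10.1] open 0.05665174820235582 j6 [-0.4   0.45  1.91  0.    0.78 -0.2 ]
```

play_rows(deltas=[{"travel": [0, 0, 0.02], "spin": 0, "grip": 0.6}, {"travel": [0, 0, 0.04], "spin": 0, "grip": 0.6}, {"travel": [0, 0, 0.04], "spin": 0, "grip": 0.6}, {"travel": [0, 0, 0.04], "spin": 0, "grip": 0.6}])

```text
clock: 7.0
tcp_pos: [0.5016, -0.1396, 0.1544]
orientation: [0.774, 0.633, 0.001, 0.001]
contact_force: [-17.5, 7.5, 63.2]
opening: 0.0567
gripper_force: 31.6
```

play_rows(deltas=[{"travel": [0, 0, -0.1], "spin": 0, "grip": 0.6}, {"travel": [0, 0, -0.4], "spin": 0, "grip": 0.6}, {"travel": [0, 0, -0.7], "spin": 0, "grip": 0.6}, {"travel": [-0.2, 0, -1], "spin": 0, "grip": 0.6}, {"travel": [-0.2, 0, -1], "spin": 0, "grip": 0.6}])

```text
clock: 7.5
tcp_pos: [0.4979, -0.1653, 0.274]
orientation: [0.775, 0.632, 0.002, 0.004]
contact_force: [0.8, -0.0, 0.1]
opening: 0.0571
gripper_force: 0.0
```

play_rows(deltas=[{"travel": [0, 0, -0.35], "spin": 0, "grip": 0.6}, {"travel": [0, 0, -0.7], "spin": 0, "grip": 0.6}, {"travel": [0, 0, -1], "spin": 0, "grip": 0.6}, {"travel": [0, 0, -1], "spin": 0, "grip": 0.6}])

```text
clock: 7.9
tcp_pos: [0.4976, -0.1635, 0.3935]
orientation: [0.775, 0.632, 0.002, 0.003]
contact_force: [0.7, -0.5, 0.7]
opening: 0.0568
gripper_force: 0.0
```

play_rows(deltas=[{"travel": [0.3, 0, -0.05], "spin": 0, "grip": 0.6}, {"travel": [0.6, 0, -0.05], "spin": 0, "grip": 0.6}, {"travel": [0.95, 0, -0.05], "spin": 0, "grip": 0.6}, {"travel": [0.95, 0, -0.05], "spin": 0, "grip": 0.6}])

```text
clock: 8.3
tcp_pos: [0.5198, -0.048, 0.3944]
orientation: [0.773, 0.634, -0.0, -0.001]
contact_force: [0.3, -0.1, -0.3]
opening: 0.057
gripper_force: 0.0
```

play_rows(deltas=[{"travel": [0.3, 0, 0], "spin": 0, "grip": 0.6}, {"travel": [0.6, 0, 0], "spin": 0, "grip": 0.6}, {"travel": [1, 0, 0], "spin": 0, "grip": 0.6}, {"travel": [1, 0, 0], "spin": 0, "grip": 0.6}, {"travel": [1, 0, 0], "spin": 0, "grip": 0.6}])

```text
clock: 8.8
tcp_pos: [0.5435, 0.0664, 0.3944]
orientation: [0.774, 0.633, -0.001, -0.0]
contact_force: [-0.4, -0.4, -0.2]
opening: 0.0568
gripper_force: 0.0
```

```bash
python3 s.py
python3 - <<'E'
from h import *
shot("scene","s3.png")
E
```

```text
clock 8.8 tcp world [0.54345897 0.06642399 0.3944302 ] hive mm [ -3.3 228.2 394.4]
tool x,y in hive: [-0.003, 1.0, 1.0, 0.003] z [-0.002 -0.    -1.   ] F [-0.4 -0.4 -0.2] open 0.05683902329743717 j6 [ 0.    0.26  1.51 -0.    1.37  0.2 ]
```

View pics/s3.png

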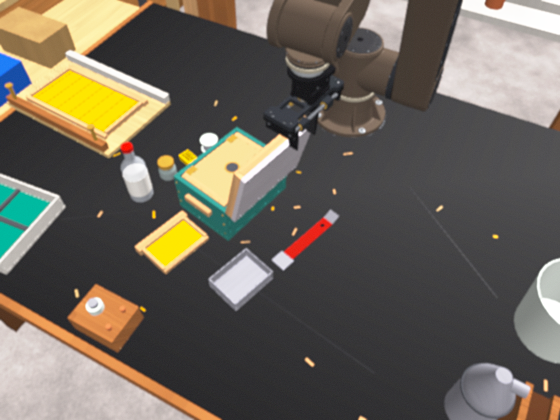

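Board down flush in the box, its vent visible at (232,167); the roof is still open and the hive and bystanders are in place. Next I'll lower behind the roof.

play_rows(deltas=[{"travel": [0, 0, 0.3], "spin": 0, "grip": 0.6}, {"travel": [0, 0, 0.6], "spin": 0, "grip": 0.6}, {"travel": [0, 0, 0.83], "spin": 0, "grip": 0.6}, {"travel": [0, 0, 0.83], "spin": 0, "grip": 0.6}, {"travel": [0, 0, 0.83], "spin": 0, "grip": 0.6}])

```text
clock: 9.35
tcp_pos: [0.5438, 0.065, 0.2966]
orientation: [0.775, 0.632, -0.0, 0.0]
contact_force: [-0.2, 0.3, 1.6]
opening: 0.057
gripper_force: 0.0
```

```bash
python3 arc.py roof .14 1.6 .8 17
```

```text
clock 9.35 tcp world [0.54377844 0.06503545 0.29664145] hive mm [ -2.7 226.9 296.6]
tool x,y in hive: [0.0, 1.0, 1.0, -0.0] z [ 0. -0. -1.] F [-0.2  0.3  1.6] open 0.05704267323396667 j6 [-0.    0.32  1.67 -0.    1.14  0.2 ]
1.6 x -0.68 z 0.02
1.55 x -0.74 z 0.01
1.5 x -0.80 z -0.00
1.45 x -0.86 z -0.01
1.4 x -0.92 z -0.02
1.35 x -0.98 z -0.02
1.3 x -1.04 z -0.02
1.25 x -1.10 z -0.02
1.2 x -1.16 z -0.02
1.15 x -1.22 z -0.01
1.1 x -1.28 z 0.00
1.05 x -1.34 z 0.02
1.0 x -1.39 z 0.04
0.95 x -1.45 z 0.06
0.9 x -1.51 z 0.08
0.85 x -1.56 z 0.11
0.8 x -1.61 z 0.13
```

Moving slowly, about 0.5–0.7 rad/s.

play_rows(deltas=[{"travel": [-0.15, 0, 0], "spin": 0, "grip": 0.6}, {"travel": [-0.28, 0, 0], "spin": 0, "grip": 0.6}, {"travel": [-0.35, 0, 0], "spin": 0, "grip": 0.6}, {"travel": [-0.4, 0, 0], "spin": 0, "grip": 0.6}, {"travel": [-0.45, 0, 0], "spin": 0, "grip": 0.6}, {"travel": [-0.5, 0, 0], "spin": 0, "grip": 0.6}, {"travel": [-0.56, 0, 0], "spin": 0, "grip": 0.6}, {"travel": [-0.62, 0, 0], "spin": 0, "grip": 0.6}, {"travel": [-0.68, 0, 0], "spin": 0, "grip": 0.6}, {"travel": [-0.74, 0, 0], "spin": 0, "grip": 0.6}, {"travel": [-0.8, 0, 0], "spin": 0, "grip": 0.6}, {"travel": [-0.86, 0, -0.01], "spin": 0, "grip": 0.6}, {"travel": [-0.92, 0, -0.02], "spin": 0, "grip": 0.6}, {"travel": [-0.98, 0, -0.02], "spin": 0, "grip": 0.6}, {"travel": [-0.98, 0, -0.02], "spin": 0, "grip": 0.6}])

```text
clock: 10.85
tcp_pos: [0.5197, -0.0501, 0.2983]
orientation: [0.775, 0.632, -0.0, 0.0]
contact_force: [0.5, 0.3, -0.2]
opening: 0.057
gripper_force: 0.0
```

```bash
python3 arc.py roof .14 1.35 .35 21
python3 - <<'E'
from h import *
shot("scene","s4.png")
E
```

```text
clock 10.85 tcp world [ 0.51971913 -0.05014397  0.29826484] hive mm [ -3.1 109.3 298.3]
tool x,y in hive: [-0.001, 1.0, 1.0, 0.001] z [-0.001 -0.001 -1.   ] F [ 0.5  0.3 -0.2] open 0.056974456349063826 j6 [-0.22  0.29  1.73 -0.    1.13 -0.02]
1.35 x 0.00 z -0.01
1.3 x -0.06 z -0.01
1.25 x -0.12 z -0.01
1.2 x -0.18 z -0.00
1.15 x -0.24 z 0.01
1.1 x -0.30 z 0.02
1.05 x -0.36 z 0.03
1.0 x -0.41 z 0.05
0.95 x -0.47 z 0.07
0.9 x -0.53 z 0.09
0.85 x -0.58 z 0.12
0.8 x -0.63 z 0.15
0.75 x -0.68 z 0.18
0.7 x -0.73 z 0.21
0.65 x -0.78 z 0.25
0.6 x -0.83 z 0.29
0.55 x -0.87 z 0.33
0.5 x -0.92 z 0.37
0.45 x -0.96 z 0.42
0.4 x -0.99 z 0.46
0.35 x -1.03 z 0.51
```

View pics/s4.png

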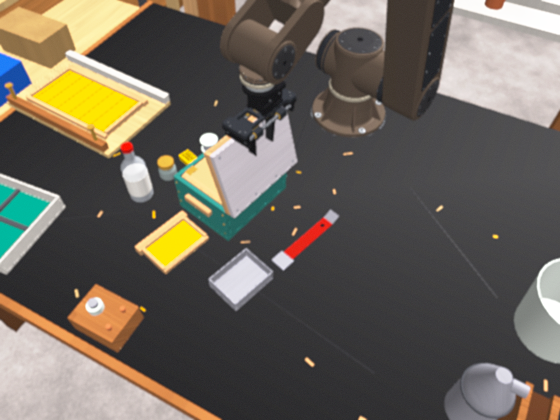

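The roof has swung past upright to roughly 1.35 rad (top edge near (265,130)), and the hive is in place. I'll continue along the arc.

play_rows(deltas=[{"travel": [-0.06, 0, -0.01], "spin": 0, "grip": 0.6}, {"travel": [-0.12, 0, -0.01], "spin": 0, "grip": 0.6}, {"travel": [-0.18, 0, 0], "spin": 0, "grip": 0.6}, {"travel": [-0.24, 0, 0.01], "spin": 0, "grip": 0.6}, {"travel": [-0.3, 0, 0.02], "spin": 0, "grip": 0.6}, {"travel": [-0.36, 0, 0.03], "spin": 0, "grip": 0.6}, {"travel": [-0.41, 0, 0.05], "spin": 0, "grip": 0.6}, {"travel": [-0.47, 0, 0.07], "spin": 0, "grip": 0.6}, {"travel": [-0.53, 0, 0.09], "spin": 0, "grip": 0.6}, {"travel": [-0.58, 0, 0.12], "spin": 0, "grip": 0.6}, {"travel": [-0.63, 0, 0.15], "spin": 0, "grip": 0.6}, {"travel": [-0.68, 0, 0.18], "spin": 0, "grip": 0.6}, {"travel": [-0.73, 0, 0.21], "spin": 0, "grip": 0.6}, {"travel": [-0.78, 0, 0.25], "spin": 0, "grip": 0.6}, {"travel": [-0.83, 0, 0.29], "spin": 0, "grip": 0.6}, {"travel": [-0.87, 0, 0.33], "spin": 0, "grip": 0.6}, {"travel": [-0.92, 0, 0.37], "spin": 0, "grip": 0.6}, {"travel": [-0.96, 0, 0.42], "spin": 0, "grip": 0.6}, {"travel": [-0.96, 0, 0.42], "spin": 0, "grip": 0.6}])

```text
clock: 12.8
tcp_pos: [0.4967, -0.1626, 0.2471]
orientation: [0.775, 0.632, -0.0, -0.0]
contact_force: [0.5, -0.0, 0.0]
opening: 0.057
gripper_force: 0.0
```

```bash
python3 arc.py roof .14 .45 -.05 11
```

```text
clock 12.8 tcp world [ 0.49674839 -0.16256348  0.24714266] hive mm [ -3.   -5.5 247.1]
tool x,y in hive: [-0.001, 1.0, 1.0, 0.001] z [-0.001  0.    -1.   ] F [ 0.5 -0.   0. ] open 0.057038290754377614 j6 [-0.44  0.34  1.8  -0.    1.01 -0.24]
0.45 x 0.00 z -0.01
0.4 x -0.04 z 0.04
0.35 x -0.07 z 0.09
0.3 x -0.11 z 0.14
0.25 x -0.14 z 0.19
0.2 x -0.16 z 0.24
0.15 x -0.19 z 0.30
0.1 x -0.21 z 0.35
0.05 x -0.23 z 0.41
0.0 x -0.25 z 0.47
-0.05 x -0.26 z 0.53
```

play_rows(deltas=[{"travel": [-0.04, 0, 0.04], "spin": 0, "grip": 0.6}, {"travel": [-0.07, 0, 0.09], "spin": 0, "grip": 0.6}, {"travel": [-0.11, 0, 0.14], "spin": 0, "grip": 0.6}, {"travel": [-0.14, 0, 0.19], "spin": 0, "grip": 0.6}, {"travel": [-0.16, 0, 0.24], "spin": 0, "grip": 0.6}, {"travel": [-0.19, 0, 0.3], "spin": 0, "grip": 0.6}, {"travel": [-0.21, 0, 0.35], "spin": 0, "grip": 0.6}, {"travel": [-0.23, 0, 0.4], "spin": 0, "grip": 0.6}, {"travel": [-0.24, 0, 0.43], "spin": 0, "grip": 0.6}, {"travel": [-0.25, 0, 0.46], "spin": 0, "grip": 0.6}, {"travel": [-0.25, 0, 0.48], "spin": 0, "grip": 0.6}, {"travel": [-0.25, 0, 0.48], "spin": 0, "grip": 0.6}, {"travel": [-0.25, 0, 0.48], "spin": 0, "grip": 0.6}])

```text
clock: 14.1
tcp_pos: [0.491, -0.1915, 0.1912]
orientation: [0.774, 0.633, -0.0, 0.0]
contact_force: [-3.6, -0.4, 10.4]
opening: 0.0568
gripper_force: 4.8
```

```bash
python3 s.py
```

```text
clock 14.1 tcp world [ 0.49099143 -0.19152601  0.19121932] hive mm [ -2.8 -35.  191.2]
tool x,y in hive: [-0.002, 1.0, 1.0, 0.002] z [ 0.001 -0.001 -1.   ] F [-3.6 -0.4 10.4] open 0.0567937421020701 j6 [-0.5   0.41  1.85 -0.    0.87 -0.3 ]
```

play_rows(deltas=[{"travel": [0, 0, 0.02], "spin": 0, "grip": 0.6}, {"travel": [0, 0, 0.03], "spin": 0, "grip": 0.6}, {"travel": [0, 0, 0.03], "spin": 0, "grip": 0.6}, {"travel": [0, 0, 0.03], "spin": 0, "grip": 0.6}])

```text
clock: 14.5
tcp_pos: [0.491, -0.1916, 0.1909]
orientation: [0.774, 0.633, 0.0, 0.002]
contact_force: [-14.0, 5.3, 48.9]
opening: 0.0575
gripper_force: 24.3
```

play_rows(deltas=[{"travel": [0, 0, -0.1], "spin": 0, "grip": 0.6}, {"travel": [0, 0, -0.4], "spin": 0, "grip": 0.6}, {"travel": [0, 0, -0.8], "spin": 0, "grip": 0.6}, {"travel": [0, 0, -1], "spin": 0, "grip": 0.6}, {"travel": [0, 0, -1], "spin": 0, "grip": 0.6}, {"travel": [0, 0, -1], "spin": 0, "grip": 0.6}, {"travel": [0, 0, -1], "spin": 0, "grip": 0.6}])

```text
clock: 15.2
tcp_pos: [0.4907, -0.1912, 0.3056]
orientation: [0.774, 0.633, -0.0, -0.001]
contact_force: [-0.1, 0.6, 0.3]
opening: 0.0564
gripper_force: 0.0
```

```bash
python3 s.py; python3 - <<'E'
from h import *
shot("scene","s5.png"); a=cv2.imread("pics/s5.png")[80:290,110:390]; cv2.imwrite("pics/c5.png",cv2.resize(a,(784,588),interpolation=cv2.INTER_CUBIC))
E
```

```text
clock 15.2 tcp world [ 0.49066881 -0.19117525  0.30561122] hive mm [ -3.2 -34.7 305.6]
tool x,y in hive: [-0.001, 1.0, 1.0, 0.001] z [-0.002  0.001 -1.   ] F [-0.1  0.6  0.3] open 0.05642408296097605 j6 [-0.5   0.29  1.71  0.    1.15 -0.3 ]
```

View pics/c5.png

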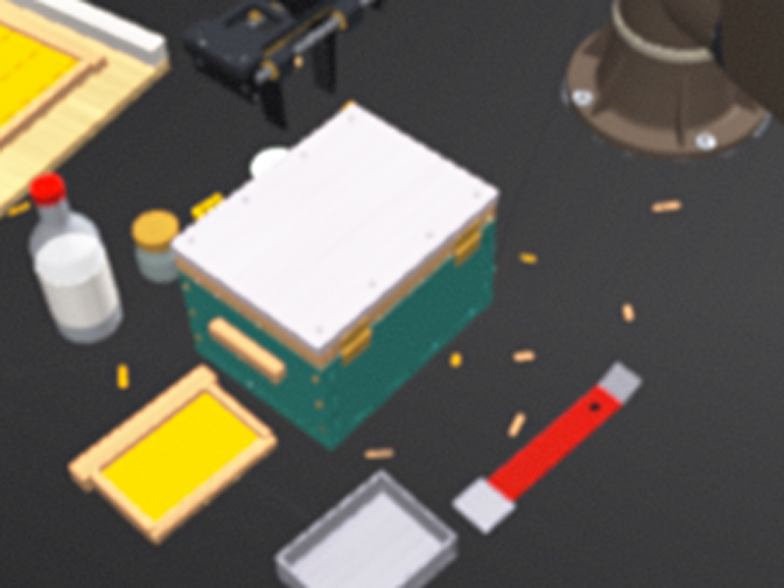

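The roof is shut flat on the rim (crop around (335,225)), the gripper is clear, and everything else is in place.

```bash
python3 -c "
from plant import ticket; print(ticket.job_done())"
```

```text
the job is handed in; nothing more can be done
None
```

The job is handed in at about 15 s of the 54 s allowed: board folded flush first, then the roof eased fully shut; the final picture shows the hive and bystanders in place and the gripper clear, but no verdict was returned.

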